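# Hold the scrap box open with its lid lever

### The arm

A 6-joint arm with a two-finger parallel gripper is mounted at the origin on a cart in front of the work surface, level with it; the furniture and walls round the work are solid. World frame = base frame: x ahead of the robot, y to its left, z up, the work surface at z = 0. Lengths are in m, angles in rad, forces in N, time in s.
With the tool pointing down it reaches from about 0.275 to 0.725 m from the base axis. Payload 5.6 kg.
Tool frame: the origin (TCP) lies on the centre line of the jaws, within the pads' length; the fingertips stand 11 mm ahead of it and the grasp point (between the pads) lies 8 mm behind it; x points along the fingers, y is the direction in which the jaws open and shut, and the axes are right-handed (so a half turn about x gives the same grasp; the last joint's range is limited). The gripper opens to 85 mm and grips with 20 to 120 N. Pads are 22 mm wide; open, the fingers measure 114 mm over their backs; the gripper's body (76 mm by 85 mm) begins 54 mm behind the grasp point. The pads swing forward as they close: fully open they stand 13 mm farther back than shut.
Start: joints at [-0.857, 0.255, 0.108, 0, -1.424, -0.285], TCP at [0.229, -0.5, 0.242] pointing down, gripper open.
Joint ranges: [-2.95, 2.95], [-1.21, 1.97], [-1.09, 1.5], [-2.87, 1.71], [-2.94, -0.07], [-3.05, 3.05]. Speed limits (rad/s): [2.57, 2.57, 3.14, 3.14, 3.14, 3.14].

### API

Orientations are given as a rotation vector (axis times angle).
In Python, from rig import manip, snapshot, camera_params, search_frame gives the robot as it stands.
- The arm moves only by the tool arm_command, never from a script. Its argument "rows" is a list of rows, each a list of 4 numbers: the shift along the tool's x, y, z in cm, then the turn about the tool's x in rad. A call has 1 to 8 rows; each row is the pose to reach, as a shift and turn from the pose commanded when the call began, along the tool's axes at that moment; what a row does not reach only later rows make up. A row lasts 1/8 s, in which the tool goes at most 62.5 mm and 10.7 degrees, less where a joint would pass 70% of its speed; a pose out of reach is approached as far as the arm can. A call with a gripper value outside its range is refused whole. "gripper" is the finger opening in cm, from 0 to 8.54, set as the call begins (left out, the last holds). The fingers move at their own pace and stop on an object; "grip_force" is the grip in N (left out, the last holds). Time passes only in rows, so rows that repeat a pose let the fingers close. It gives the time, the measured TCP pose, the force and the opening at its end, in the units of the state.
- manip.get_state(): the state, without advancing time (a new reading comes with each control period).
- snapshot(name): name is "scene" or "top"; returns the picture (420x560x3 uint8, red, green, blue); there is no depth.
- camera_params(name): a dict with "fx", "fy", "cx", "cy" (pixels), "world_to_cam" (4x4, takes a point from world to camera coordinates). Camera axes: x right, y up, looking along -z (the intrinsics and any distortion apply to the point x, -y, -z); pixel columns grow to the right and rows downward; lengths in m; the calibration is good to about 2 mm. A picture is of the moment at which its call begins. camera_params takes no time and is no camera call.
- manip.close_job(): hands the job in, once; it reports no verdict.
Trained networks look in the newest picture that a camera, given by its name, has taken for a name from the list of things; names that differ only in an ending like _2 or _b are one class to them, and where a whole thing is asked for, a point or a joint stands for the part that bears it (a point fixed in the world has none). Each returns a list of dicts, best first, with "conf" (0 to 1); they miss things now and then, are a little off and sometimes report something else, mostly with a low value. They report only what shows in the picture. A call takes as long as a camera call.
- search_frame(query, camera): "bbox" ([centre column, centre row, width, height] in pixels, round what is visible of it).
The state is a dict: "time_s": time; "q": joint angles; "dq": joint speeds; "tau": joint torques, N m; "position": TCP position; "tool_rot": TCP orientation; "ft_force": force on the tool from outside, world axes, zero at the start; "torque": the same for the moment, N m; "width": finger opening in m.
Only numpy, scipy, OpenCV 4.12 (cv2) and the standard library are available. Lean on these libraries where they do the work, as an engineer would, in place of code of your own. Each camera call takes 0.05 s, during which the arm holds its last target.

### The job

Open the heavy flap of the steel scrap box with its lever: with the fingertips, push the peg of the swing stop towards the box until the stop is well out from under the lever, then press the lever's long end all the way down and finish while holding it there, so that the flap stays open. Do not touch the flap itself, do not lift the lever out of its notches, and leave the small things round the stand where they are.

Things in the scene. Friction and masses are not known exactly. Their poses are not given: they have to be found in the camera images.
- stand: Fixed grey steel stand: base plate (110 x 375 x 5 mm) with open scrap box, its flap, the lever's fulcrum cheeks and the swing stop. Origin on the bench top. Stand +y runs along the lever from its long end to the box: away from the robot and to its left at yaw about -0.9; -x is the left side of the lever. Box 110 x 95 mm, rim 81 mm up, centred 87.5 mm to +y. Position and yaw vary.
- lever: Loose steel bar lever, 225 x 20 x 10 mm, 0.3 kg, along stand y. Its cross pin (origin) lies in the open-topped notches of the fulcrum. Short end (70 mm, +y) under the flap's tongue; long end (-y) stands up 18 degrees, with a press pad and a rubber foot below. Pressed, it turns about 0.7 rad until the foot meets the base plate; the flap pushes back 2 to 6 N at the pad.
- lever_pivot (a point): Centre of the lever's cross pin.
- fulcrum (a point): Centre of the cheeks' notches on the stand, where the pin lies; 85 mm above the bench, 45 mm to -y of the stand's origin.
- press_pad (a point): Centre of the upper face of the press pad (34 mm across the lever, 42 mm along it) at the lever's long end; about 138 mm above the bench at rest, about 28 mm when the lever is fully down. It is 153 mm along the bar from the pin.
- flap (a joint): Angle of the heavy steel flap (114 x 108 x 10 mm, tongue 50 mm wide towards the lever, 1.1 to 2.2 kg), hinged on the box's +y wall: 0 shut, grows as the tongue rises. Lever fully down gives about 0.38 rad; with the stop under the lever no more than 0.27. It falls shut by itself.
- flap_edge (a point): Middle of the end face of the flap's tongue; 86 mm above the bench when shut.
- stop (a joint): Angle of the swing stop, a level arm on an upright pivot, left (stand -x) of the lever's long end. At 0 (its lower limit) its post (26 mm thick, top 60 mm up, 50 mm from pivot) is under the lever's foot. Grows to 1.3 clockwise from above: post outwards (stand -y), tail peg towards the box (+y). Starts 0 to 0.2; about 1.5 N at the peg turns it, it stays where left; clear from 0.75.
- stop_pivot (a point): On the swing stop's pivot axis, 29 mm above the bench; at 50 mm to -x and 203 mm to -y of the stand's origin.
- stop_peg (a point): Centre of the top of the upright peg (16 mm thick, head 20 mm; rises from 22 to 67 mm above the bench) on the stop's tail, 42 mm from the pivot on the side away from the lever.
- eye_loupe: black eye loupe, 35 mm wide, 26 mm tall, loose; bystander beside the stand. Origin at the centre of its underside.
- brass_weight: brass balance weight, 25 mm wide, 21 mm tall, loose; bystander beside the stand. Origin at the centre of its underside.
- flux_cup: small glass cup, 28 mm wide, 20 mm tall, loose; bystander beside the stand. Origin at the centre of its underside.

How it is judged:
On the way, in this order (a step that is already met when the one before it is completed fails the run):
1. the swing stop is out from under the lever, the flap still shut (value of joint stop above 0.6 rad and value of joint flap below 0.06 rad), for 0.2 s.
2. the lever is pressed fully down and the flap stands open (value of joint flap above 0.33 rad and contact force between the fingers and lever above 0.5 N), for 0.3 s.
At the end, for the whole second after the job is handed in: The fingers hold the lever down (at least 0.5 N on it), the flap stands still at more than 0.33 rad (fully down gives about 0.38), the stop is swung to more than 0.6 rad, the lever's pin lies in its notches (within 8 mm) and the small things are within 25 mm of where they were (all of step 2 and velocity of joint flap between -0.05 and 0.05 rad/s and value of joint stop above 0.6 rad and distance between lever_pivot and fulcrum below 0.008 m and distance of each of eye_loupe, brass_weight, flux_cup from where it was at the start of the episode below 0.025 m); the arm keeps its last pose, push and grip.
It fails at once if the robot touches the flap (contact force between any of the fingers, the arm and flap above 0.5 N).
It fails at once if the lever is lifted out of its notches (distance between lever_pivot and fulcrum above 0.012 m).
It fails at once if a small thing beside the stand is lifted or shoved away (distance of any of eye_loupe, brass_weight, flux_cup from where it was at the start of the episode above 0.025 m).
It also fails if it takes over 45 s, if anything falls off the work surface, if the arm or the gripper's body presses on something with over 40 N, if the wrist force passes 120 N, or if a joint passes its speed limit or range.

## Working session

There is one attempt and no reset: what is moved stays moved. The work goes in short steps, Python scripts to look and compute and a tool call to move; the robot and the scene stay as the last step left them, time stands still between calls to the robot, and variables do not carry over. Pictures are saved under pics/ and viewed, and the job is handed in when it is done.

Besides the shell and the picture viewer there is one more tool, called after "Call:" by a JSON object that holds its "op" and its "data", one argument or row to a line. arm_command: Moves the arm, as the interface text tells. Its arguments: {"type":"object","properties":{"rows":{"type":"array","items":{"type":"array","items":{"type":"number"}}},"gripper":{"type":"number"},"grip_force":{"type":"number"}},"required":["rows"]}

```bash
ls; mkdir -p pics; python3 - <<'E'
from rig import manip, snapshot, camera_params, search_frame
import cv2
s=manip.get_state();print(s)
for c in ("scene","top"):
    im=snapshot(c);cv2.imwrite(f"pics/{c}0.png",im[:,:,::-1])
    print(c,camera_params(c))
    for q in ("stop_peg","press_pad","flap_edge","stop_pivot","lever","stand","eye_loupe","brass_weight","flux_cup"):
        r=search_frame(q,c); print(q,[( [round(v) for v in d["bbox"]],round(d["conf"],2)) for d in r[:2]])
E
```

```text
pics
{'time_s': 0.0, 'q': array([-8.57380963e-01,  2.55771945e-01,  1.06961807e-01, -4.75058600e-04,
       -1.42391304e+00, -2.84582499e-01]), 'dq': array([ 0.00144922, -0.00028539, -0.0013058 , -0.00050076,  0.00075625,
       -0.00098522]), 'tau': array([ 4.27210216e-04, -3.86624193e+01,  2.37931108e+01,  5.36468536e+00,
       -6.28194131e-03, -2.54277700e-05]), 'position': array([ 0.22852981, -0.49973028,  0.24136567]), 'tool_rot': array([-0.3347907 ,  1.545022  ,  0.33782071]), 'ft_force': array([0.36696774, 0.50156788, 0.04584169]), 'torque': array([-0.00469305,  0.00809084, -0.02803786]), 'width': 0.08533521104751773}
scene {'fx': 451.0925919185435, 'fy': 451.0925919185435, 'cx': 279.1578454346519, 'cy': 211.19777366991556, 'world_to_cam': array([[-0.57178762, -0.82039386,  0.00358183,  0.39005632],
       [ 0.58236405, -0.40280575,  0.70611588, -0.45584706],
       [-0.57785035,  0.40583425,  0.70808723, -0.57557202],
       [ 0.        ,  0.        ,  0.        ,  1.        ]])}
stop_peg [([298, 318, 67, 35], 0.64)]
press_pad [([308, 251, 57, 65], 0.89), ([300, 317, 66, 35]
[... 319 characters left out ...]
013137321908, 'cx': 281.6781256034132, 'cy': 207.78282551694738, 'world_to_cam': array([[-0.0177587 , -0.99923172, -0.03493719,  0.05228784],
       [ 0.98771142, -0.02295916,  0.15459312, -0.66131803],
       [-0.15527647, -0.03176249,  0.9873603 , -0.86287209],
       [ 0.        ,  0.        ,  0.        ,  1.        ]])}
stop_peg [([247, 310, 60, 36], 0.55)]
press_pad [([285, 262, 47, 120], 0.87)]
flap_edge [([303, 182, 65, 46], 0.85)]
stop_pivot [([249, 308, 51, 27], 0.61), ([339, 242, 13, 14], 0.52)]
lever [([288, 262, 49, 121], 0.9)]
stand [([280, 245, 127, 171], 0.8)]
eye_loupe [([243, 182, 16, 20], 0.72)]
brass_weight [([340, 242, 13, 9], 0.71)]
flux_cup [([245, 309, 59, 34], 0.25)]
```

```bash
python3 - <<'E'
import cv2
for c,(x,y) in (("scene",(180,140)),("top",(190,130))):
    im=cv2.imread(f"pics/{c}0.png")[y:y+220,x:x+200]
    cv2.imwrite(f"pics/{c}0z.png",cv2.resize(im,None,fx=2.7,fy=2.7,interpolation=cv2.INTER_CUBIC))
E
```

```text
(no output)
```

View pics/scene0.png

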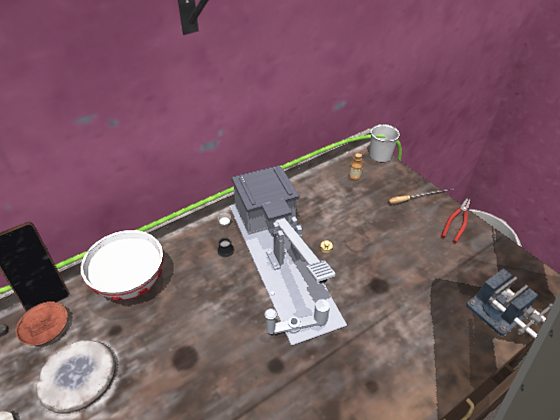

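View pics/top0.png

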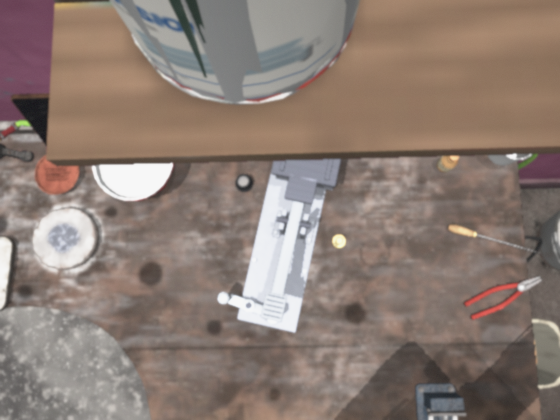

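```bash
sleep 1
```

```text
(no output)
```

View pics/scene0z.png

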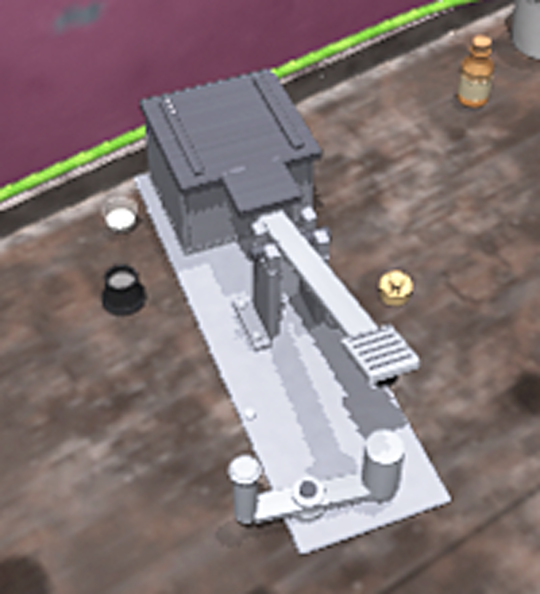

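View pics/top0z.png

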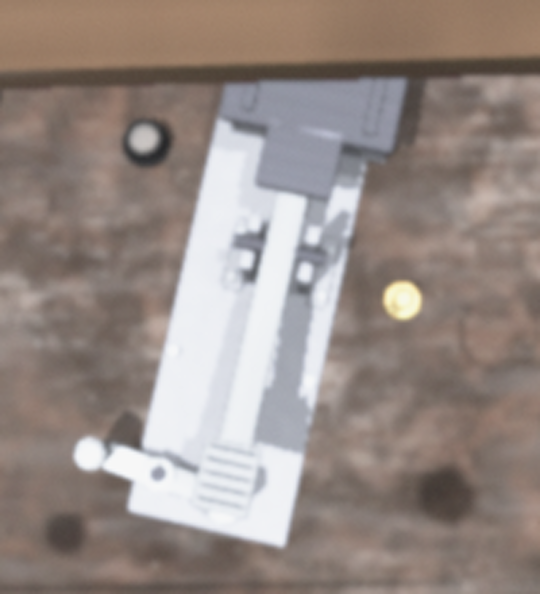

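```bash
cat > h.py <<'E'
import numpy as np
from rig import camera_params
def proj(c,P):
    k=camera_params(c);p=k["world_to_cam"]@np.append(P,1)
    return np.array([k["cx"]+k["fx"]*p[0]/-p[2],k["cy"]+k["fy"]*-p[1]/-p[2]])
def back(c,uv,z):
    k=camera_params(c);M=k["world_to_cam"];R=M[:3,:3];o=-R.T@M[:3,3]
    d=R.T@np.array([(uv[0]-k["cx"])/k["fx"],-(uv[1]-k["cy"])/k["fy"],-1]);return o+d*(z-o[2])/d[2]
E
python3 - <<'E'
from h import *
from scipy.optimize import least_squares
S=lambda a,b:("scene",np.array([180+a/2.7,140+b/2.7]));T=lambda a,b:("top",np.array([190+a/2.7,130+b/2.7]))
peg=lambda s:np.array([-.05-.042*np.cos(s),-.203+.042*np.sin(s),.067])
post=lambda s:np.array([-.05+.05*np.cos(s),-.203-.05*np.sin(s),.060])
f=lambda p:(lambda s:np.array(p))
L=f([-.055,-.24,.005]);R=f([.055,-.24,.005]);pad=f([0,-.1886,.138])
obs=[(L,S(300,551)),(R,S(452,500)),(L,T(128,511)),(R,T(285,547)),(pad,S(381,354)),(pad,T(227,480)),(peg,S(244,466)),(peg,T(90,453)),(post,S(385,447))]
def w(v,p): c,s=np.cos(v[2]),np.sin(v[2]);return np.array([v[0]+c*p[0]-s*p[1],v[1]+s*p[0]+c*p[1],p[2]])
def res(v): return np.concatenate([proj(c,w(v,g(v[3])))-uv for g,(c,uv) in obs])
r=least_squares(res,[.5,-.2,-.9,.1]);v=r.x
print(v,np.round(r.fun.reshape(-1,2),1))
for n,p in dict(peg=peg(v[3]),piv=[-.05,-.203,.029],pad=[0,-.1886,.138],paddown=[0,-.19,.028],ful=[0,-.045,.085],boxfront=[0,.04,.086]).items(): print(n,w(v,np.array(p)).round(4))
for n,c,uv,z in (("loupe","scene",(225,247),.013),("brass","scene",(326,246),.01),("cup","scene",(224,220),.01),("loupe","top",(243,182),.026),("brass","top",(339.5,241),.02),("shelfedge","top",(300,155),.4)): print(n,back(c,uv,z).round(3))
for c in("top","scene"):
    M=camera_params(c)["world_to_cam"];print(c,(-M[:3,:3].T@M[:3,3]).round(3))
np.save("v.npy",v)
E
```

```text
[ 6.74589107e-01  1.38683223e-03 -1.85450035e+00  9.45454586e-02] [[ 3.9  0.8]
 [ 4.9  1.9]
 [ 2.1  2.7]
 [ 1.9  5.8]
 [-3.1 -3.4]
 [-2.2 -2.8]
 [-3.  -0.7]
 [-1.9 -2.5]
 [-3.4 -1.8]]
peg [0.5092 0.1452 0.067 ]
piv [0.4937 0.1062 0.029 ]
pad [0.4935 0.0542 0.138 ]
paddown [0.4922 0.0546 0.028 ]
ful [0.6314 0.014  0.085 ]
boxfront [ 0.713  -0.0098  0.086 ]
loupe [0.717 0.112 0.013]
brass [ 0.602 -0.063  0.01 ]
cup [0.789 0.074 0.01 ]
loupe [0.717 0.111 0.026]
brass [ 0.603 -0.065  0.02 ]
shelfedge [0.667 0.006 0.4  ]
top [0.52  0.01  0.956]
scene [0.156 0.37  0.728]
```

```bash
python3 - <<'E'
from h import *
from scipy.optimize import least_squares
S=lambda a,b:("scene",np.array([180+a/2.7,140+b/2.7]));T=lambda a,b:("top",np.array([190+a/2.7,130+b/2.7]))
peg=lambda v:np.array([-.05-.042*np.cos(v[3]),-.203+.042*np.sin(v[3]),.067])
post=lambda v:np.array([-.05+.05*np.cos(v[3]),-.203-.05*np.sin(v[3]),.060])
L=lambda v:np.array([-.055,v[4],.005]);R=lambda v:np.array([.055,v[4],.005]);pad=lambda v:np.array([0,-.1886,.138])
piv=lambda v:np.array([-.05,-.203,.036])
BL=lambda v:np.array([-.057,v[5],.091]); BR=lambda v:np.array([.057,v[5],.091])
obs=[(L,S(300,551)),(R,S(452,500)),(L,T(128,511)),(R,T(285,547)),(pad,S(381,354)),(pad,T(227,480)),(peg,S(244,466)),(peg,T(90,453)),(post,S(385,447)),(piv,S(309,487)),(piv,T(158,474)),(BL,S(180,183)),(BR,S(322,153))]
def w(v,p): c,s=np.cos(v[2]),np.sin(v[2]);return np.array([v[0]+c*p[0]-s*p[1],v[1]+s*p[0]+c*p[1],p[2]])
def res(v): return np.concatenate([proj(c,w(v,g(v)))-uv for g,(c,uv) in obs])
r=least_squares(res,[.5,-.2,-1.8,.1,-.24,.03]);v=r.x
print(v,np.round(r.fun.reshape(-1,2),1))
for n,p in dict(peg=peg(v),piv=[-.05,-.203,.029],pad=[0,-.1886,.138],paddown=[0,-.19,.028],ful=[0,-.045,.085],boxfront=[0,.04,.086]).items(): print(n,w(v,np.array(p)).round(4))
np.save("v.npy",v)
for c,uv,z in (S(244,466)+(.067,),T(90,453)+(.067,),S(381,354)+(.138,),T(227,480)+(.138,),S(300,551)+(.005,),T(128,511)+(.005,),S(452,500)+(.005,),T(285,547)+(.005,)): print(c,z,back(c,uv,z).round(4))
E
```

```text
[ 0.67130415  0.0060512  -1.83513709  0.15371413 -0.2293096   0.03389379] [[ 3.4 -2. ]
 [ 3.6 -1.7]
 [ 3.4  0. ]
 [ 3.4  1.9]
 [-2.  -1.4]
 [-2.8 -0. ]
 [-2.1  1.1]
 [-2.2 -0.3]
 [-1.7  1.6]
 [-2.2 -0.9]
 [-3.3  0.9]
 [ 0.8  0.4]
 [ 1.1 -1.4]]
peg [0.5055 0.1457 0.067 ]
piv [0.4884 0.1074 0.029 ]
pad [0.4893 0.0553 0.138 ]
paddown [0.4879 0.0557 0.028 ]
ful [0.6279 0.0178 0.085 ]
boxfront [ 0.7099 -0.0044  0.086 ]
scene 0.067 [0.5052 0.1417 0.067 ]
top 0.067 [0.5048 0.142  0.067 ]
scene 0.138 [0.4852 0.0544 0.138 ]
top 0.138 [0.4891 0.0508 0.138 ]
scene 0.005 [0.4647 0.1261 0.005 ]
top 0.005 [0.4645 0.1252 0.005 ]
scene 0.005 [0.4368 0.0205 0.005 ]
top 0.005 [0.4391 0.0191 0.005 ]
```

```bash
cat >> h.py <<'E'
from scipy.spatial.transform import Rotation as Ro
YD=np.array([.966,-.257,0]);XD=np.array([-.257,-.966,0]);PEG=np.array([.505,.142,0]);PAD=np.array([.487,.053,0])
def st():
    from rig import manip
    s=manip.get_state();R=Ro.from_rotvec(s["tool_rot"]).as_matrix()
    print("t",s["time_s"].__round__(2),"p",s["position"].round(4),"F",s["ft_force"].round(1),"w",round(s["width"],4));print(R.round(3));return s,R
def to(P):
    s,R=st();d=R.T@(np.array(P)-s["position"])*100;print("to",np.round(P,3),"shift cm",d.round(2))
E
python3 - <<'E'
from h import *
P=PEG-.045*YD;P[2]=.2
to(P)
s,R=st()
a=np.arctan2(YD@R[:,2],YD@R[:,1]);print("angle of +y about tool x from tool y",a)
E
```

```text
t 1.0 p [ 0.2287 -0.5002  0.2423] F [0.6 0.3 0.1] w 0.0853
[[ 0.    -0.416  0.909]
 [ 0.     0.909  0.416]
 [-1.     0.     0.   ]]
to [0.462 0.154 0.2  ] shift cm [ 4.23 49.78 48.36]
t 1.0 p [ 0.2287 -0.5002  0.2423] F [0.6 0.3 0.1] w 0.0853
[[ 0.    -0.416  0.909]
 [ 0.     0.909  0.416]
 [-1.     0.     0.   ]]
angle of +y about tool x from tool y 2.259630568086515
```

Call:
{"op": "arm_command", "data": {
  "rows": [
    [0,4,4,0.085],
    [0,8,8,0.17],
    [0,12,12,0.255],
    [0,16,16,0.34],
    [0,20,20,0.425],
    [0,24,24,0.51],
    [0,28,28,0.595],
    [0,32,32,0.69]
  ],
  "gripper": 0,
  "grip_force": 40
}}

```text
time_s: 2.0
position: [0.387, -0.0743, 0.2427]
tool_rot: [0.207, 1.56, -0.207]
ft_force: [1.5, -0.6, 0.0]
width: 0.0003
```

```bash
python3 - <<'E'
from h import *
P=PEG-.045*YD;P[2]=.2
to(P)
E
```

```text
t 2.0 p [ 0.387  -0.0743  0.2427] F [ 1.5 -0.6  0. ] w 0.0003
[[ 0.001  0.261  0.965]
 [ 0.     0.965 -0.261]
 [-1.     0.     0.001]]
to [0.462 0.154 0.2  ] shift cm [ 4.28 23.94  1.25]
```

Call:
{"op": "arm_command", "data": {
  "rows": [
    [0,5,0.3,0],
    [0,10,0.6,0],
    [0,15,0.9,0],
    [0,20,1.2,0],
    [1,23.9,1.2,0],
    [6,23.9,1.2,0],
    [11,23.9,1.2,0],
    [11,23.9,1.2,0]
  ]
}}

```text
time_s: 3.0
position: [0.4576, 0.1503, 0.1293]
tool_rot: [0.201, 1.567, -0.209]
ft_force: [-0.5, 0.2, 1.2]
width: -0.0003
```

```bash
python3 - <<'E'
from h import *
import cv2
from rig import snapshot
P=PEG-.035*YD;P[2]=.056
to(P)
a=snapshot("scene")[170:400,180:420];b=snapshot("top")[150:380,160:400]
cv2.imwrite("pics/c1.png",cv2.resize(np.hstack([a,b]),None,fx=1.65,fy=1.65)[:,:,::-1])
E
```

```text
t 3.0 p [0.4576 0.1503 0.1293] F [-0.5  0.2  1.2] w -0.0003
[[-0.007  0.258  0.966]
 [-0.004  0.966 -0.258]
 [-1.    -0.006 -0.006]]
to [0.471 0.151 0.056] shift cm [7.32 0.46 1.34]
```

View pics/c1.png

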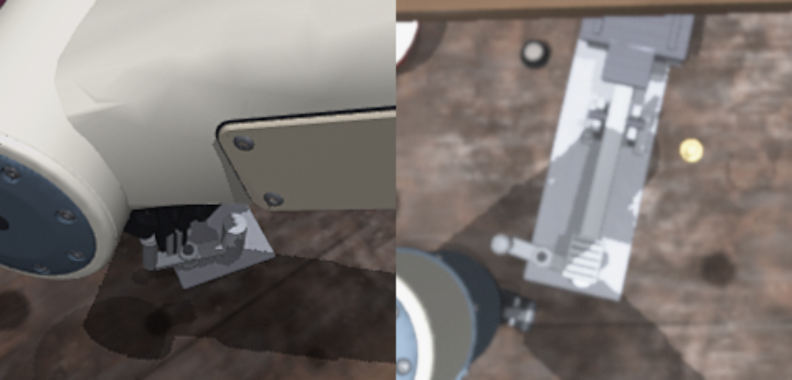

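```bash
python3 - <<'E'
from h import *
for z in(.118,.13,.2): print(proj("top",[.4576,.1503,z]))
print(proj("top",[.505,.142,.067]))
E
```

```text
[213.51612258 328.17724066]
[212.25626386 328.77277294]
[204.1043458  332.62616557]
[223.30887039 297.68405877]
```

Call:
{"op": "arm_command", "data": {
  "rows": [
    [4,0.3,0,0],
    [7.5,0.3,0,0],
    [7.5,0.3,0,0]
  ]
}}

```text
time_s: 3.48
position: [0.4609, 0.1545, 0.0578]
tool_rot: [0.204, 1.561, -0.206]
ft_force: [-0.2, -0.4, 0.2]
width: 0.0
```

```bash
python3 - <<'E'
from h import *
import cv2
from rig import snapshot
P=PEG-.025*YD;P[2]=.056
to(P)
c=PEG+.042*XD  # approx pivot
for s in (.13,.5,.9,1.0): 
    p=np.array([.489,.103,0])+.042*(-XD*np.cos(s)+YD*np.sin(s))-.019*YD; p[2]=.056; to(p)
a=snapshot("scene")[170:400,180:420];b=snapshot("top")[150:380,160:400]
cv2.imwrite("pics/c2.png",cv2.resize(np.hstack([a,b]),None,fx=1.65,fy=1.65)[:,:,::-1])
E
```

```text
t 3.48 p [0.4609 0.1545 0.0578] F [-0.2 -0.4  0.2] w 0.0
[[-0.001  0.258  0.966]
 [-0.001  0.966 -0.258]
 [-1.    -0.001 -0.   ]]
to [0.481 0.148 0.056] shift cm [ 0.18 -0.07  2.08]
t 3.48 p [0.4609 0.1545 0.0578] F [-0.2 -0.4  0.2] w 0.0
[[-0.001  0.258  0.966]
 [-0.001  0.966 -0.258]
 [-1.    -0.001 -0.   ]]
to [0.487 0.147 0.056] shift cm [ 0.18 -0.08  2.68]
t 3.48 p [0.4609 0.1545 0.0578] F [-0.2 -0.4  0.2] w 0.0
[[-0.001  0.258  0.966]
 [-0.001  0.966 -0.258]
 [-1.    -0.001 -0.   ]]
to [0.5   0.138 0.056] shift cm [ 0.18 -0.56  4.15]
t 3.48 p [0.4609 0.1545 0.0578] F [-0.2 -0.4  0.2] w 0.0
[[-0.001  0.258  0.966]
 [-0.001  0.966 -0.258]
 [-1.    -0.001 -0.   ]]
to [0.509 0.125 0.056] shift cm [ 0.18 -1.63  5.43]
t 3.48 p [0.4609 0.1545 0.0578] F [-0.2 -0.4  0.2] w 0.0
[[-0.001  0.258  0.966]
 [-0.001  0.966 -0.258]
 [-1.    -0.001 -0.   ]]
to [0.511 0.121 0.056] shift cm [ 0.18 -1.98  5.67]
```

View pics/c2.png

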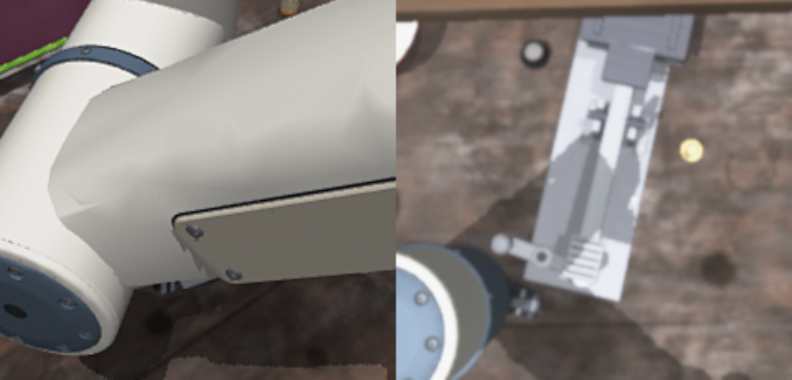

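Call:
{"op": "arm_command", "data": {
  "rows": [
    [0,0,0,-0.18],
    [0,0,0,-0.36],
    [0,0,0,-0.54],
    [0,0,0,-0.72],
    [0,0,0,-0.9],
    [0,0,0,-1.08],
    [0,0,0,-1.26],
    [0,0,0,-1.44]
  ]
}}

```text
time_s: 4.58
position: [0.4626, 0.1556, 0.0603]
tool_rot: [-0.92, 1.362, 0.92]
ft_force: [-0.4, 0.5, 0.1]
width: -0.0002
```

Call:
{"op": "arm_command", "data": {
  "rows": [
    [0,0,0,-0.13],
    [0,0,0,-0.13]
  ]
}}

```text
time_s: 4.82
position: [0.4624, 0.1555, 0.0598]
tool_rot: [-1.013, 1.317, 1.012]
ft_force: [0.6, 0.3, 0.5]
width: 0.0
```

```bash
python3 - <<'E'
from h import *
import cv2
from rig import snapshot,manip
print(manip.get_state()["q"].round(2))
for s in (.13,.5,.9,1.0): 
    p=np.array([.489,.103,0])+.042*(-XD*np.cos(s)+YD*np.sin(s))-.0235*YD; p[2]=.056; to(p)
b=snapshot("top")[150:380,160:400]
cv2.imwrite("pics/c3.png",cv2.resize(b,None,fx=2,fy=2)[:,:,::-1])
E
```

```text
[ 0.65  0.27 -0.37  0.   -0.93 -0.91]
t 4.83 p [0.4624 0.1555 0.0598] F [0.6 0.3 0.5] w 0.0
[[ 0.004 -0.966  0.26 ]
 [ 0.002  0.26   0.966]
 [-1.    -0.003  0.003]]
to [0.482 0.148 0.056] shift cm [ 0.38 -2.12 -0.22]
t 4.83 p [0.4624 0.1555 0.0598] F [0.6 0.3 0.5] w 0.0
[[ 0.004 -0.966  0.26 ]
 [ 0.002  0.26   0.966]
 [-1.    -0.003  0.003]]
to [0.495 0.139 0.056] shift cm [ 0.39 -3.59 -0.7 ]
t 4.83 p [0.4624 0.1555 0.0598] F [0.6 0.3 0.5] w 0.0
[[ 0.004 -0.966  0.26 ]
 [ 0.002  0.26   0.966]
 [-1.    -0.003  0.003]]
to [0.505 0.126 0.056] shift cm [ 0.39 -4.87 -1.77]
t 4.83 p [0.4624 0.1555 0.0598] F [0.6 0.3 0.5] w 0.0
[[ 0.004 -0.966  0.26 ]
 [ 0.002  0.26   0.966]
 [-1.    -0.003  0.003]]
to [0.506 0.122 0.056] shift cm [ 0.39 -5.11 -2.11]
```

View pics/c3.png

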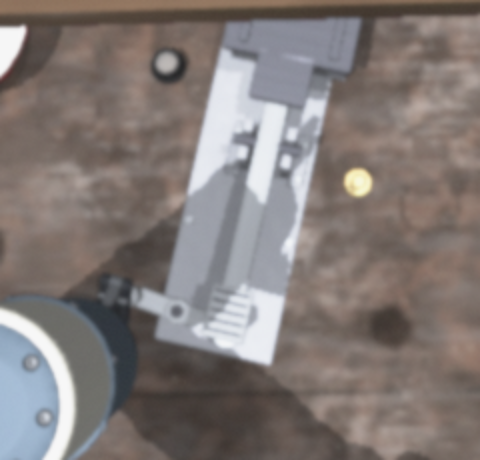

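Call:
{"op": "arm_command", "data": {
  "rows": [
    [0.3,-1.2,-0.2,0],
    [0.3,-2.1,-0.3,0],
    [0.3,-2.8,-0.5,0],
    [0.3,-3.5,-0.7,0],
    [0.3,-4.1,-1.0,0],
    [0.3,-4.7,-1.3,0],
    [0.3,-5.2,-1.7,0],
    [0.3,-5.2,-1.7,0]
  ]
}}

```text
time_s: 5.88
position: [0.5068, 0.1239, 0.0542]
tool_rot: [-1.014, 1.323, 1.013]
ft_force: [-0.6, 0.1, 0.7]
width: -0.0
```

```bash
python3 - <<'E'
from h import *
import cv2
from rig import snapshot,manip
st()
b=snapshot("top")[150:380,160:400]
cv2.imwrite("pics/c4.png",cv2.resize(b,None,fx=2,fy=2)[:,:,::-1])
E
```

```text
t 5.88 p [0.5068 0.1239 0.0542] F [-0.6  0.1  0.7] w -0.0
[[-0.    -0.966  0.26 ]
 [-0.001  0.26   0.966]
 [-1.    -0.    -0.001]]
```

View pics/c4.png

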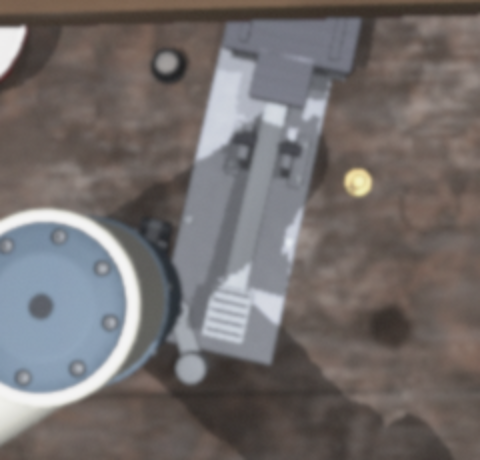

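```bash
python3 - <<'E'
from h import *
p=back("top",(255,334),.06);p[2]=0
for pv in ([.489,.103,0],):
    d=p-np.array(pv);print(p,np.linalg.norm(d),np.arctan2(-d@YD,d@XD))
# back off 20mm, up
s,R=st()
P=s["position"]-.012*YD-.01*XD;P[2]=.19;to(P)
for dy in (0,):
    P=PAD-.003*YD;P[2]=.19;to(P)
E
```

```text
[0.44241431 0.08828875 0.        ] 0.048853323879560456 1.0048954165199457
t 5.92 p [0.5068 0.1242 0.0543] F [-0.3  0.   0.3] w 0.0001
[[ 0.    -0.966  0.259]
 [-0.     0.259  0.966]
 [-1.    -0.    -0.   ]]
t 5.92 p [0.5068 0.1242 0.0543] F [-0.3  0.   0.3] w 0.0001
[[ 0.    -0.966  0.259]
 [-0.     0.259  0.966]
 [-1.    -0.    -0.   ]]
to [0.498 0.137 0.19 ] shift cm [-13.57   1.2    0.99]
t 5.92 p [0.5068 0.1242 0.0543] F [-0.3  0.   0.3] w 0.0001
[[ 0.    -0.966  0.259]
 [-0.     0.259  0.966]
 [-1.    -0.    -0.   ]]
to [0.484 0.054 0.19 ] shift cm [-13.56   0.36  -7.4 ]
```

Call:
{"op": "arm_command", "data": {
  "rows": [
    [0,1.2,0.8,0],
    [-4.5,1.2,0.8,0],
    [-9,1.2,0.8,0],
    [-13.5,1.2,0.5,0],
    [-13.5,0.8,-2.5,0],
    [-13.5,0.4,-5.5,0],
    [-13.5,0.4,-7.4,0],
    [-13.5,0.4,-7.4,0]
  ]
}}

```text
time_s: 6.92
position: [0.4832, 0.0538, 0.1895]
tool_rot: [-1.013, 1.322, 1.013]
ft_force: [0.2, 0.4, 0.4]
width: -0.0001
```

```bash
python3 - <<'E'
from h import *
import cv2
from rig import snapshot,manip
P=PAD-.003*YD;P[2]=.149;to(P)
b=snapshot("top")[150:380,160:400];a=snapshot("scene")[150:380,180:420]
cv2.imwrite("pics/c5.png",cv2.resize(np.hstack([a,b]),None,fx=1.65,fy=1.65)[:,:,::-1])
E
```

```text
t 6.92 p [0.4832 0.0538 0.1895] F [0.2 0.4 0.4] w -0.0001
[[ 0.    -0.966  0.26 ]
 [ 0.     0.26   0.966]
 [-1.    -0.     0.   ]]
to [0.484 0.054 0.149] shift cm [ 4.05 -0.09  0.02]
```

View pics/c5.png

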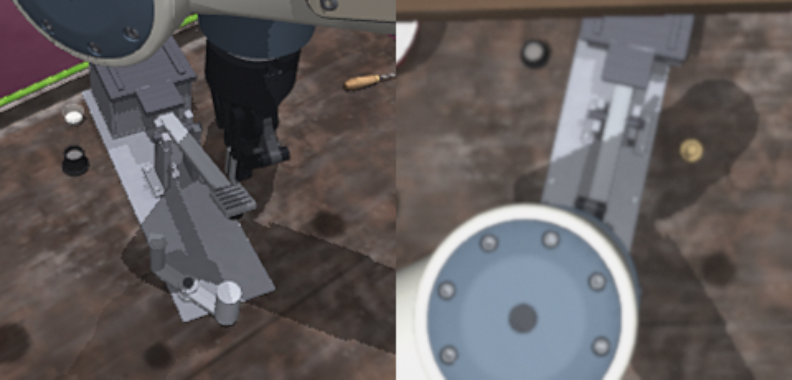

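```bash
python3 - <<'E'
from h import *
import cv2
for z in (.178,.138): 
    u=proj("scene",[.4832,.0538,z]);print(u,(u-[180,150])*1.65)
im=cv2.imread("pics/c5.png")[100:240,140:320];cv2.imwrite("pics/c5z.png",cv2.resize(im,None,fx=4,fy=4))
E
```

```text
[323.99738893 256.14079441] [237.59569174 175.13231077]
[322.18214094 271.73843883] [234.60053255 200.86842406]
```

View pics/c5z.png

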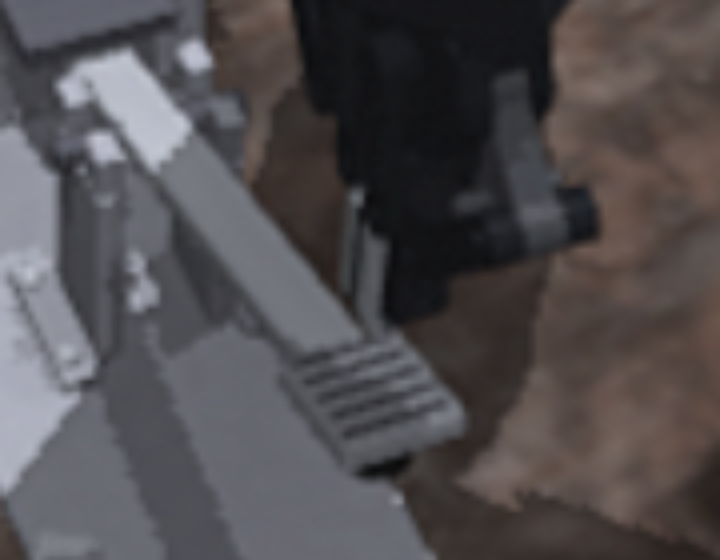

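```bash
python3 - <<'E'
from h import *
from scipy.optimize import least_squares
O=[([.4624,.1555,.0598],YD,"top",(160+115/2,150+290/2)),([.4609,.1545,.0578],XD,"top",(160+(525-396)/1.65,150+303/1.65)),([.4832,.0538,.1895],YD,"top",(160+(590-396)/1.65,150+207/1.65))]
f=lambda v:np.concatenate([proj(c,np.array(p)+v[0]*D+[0,0,v[1]])-u for p,D,c,u in O])
r=least_squares(f,[.05,.03]);print(r.x,r.fun)
p=np.array([.4832,.0538,.1895])
for D in(YD,-YD,XD,-XD):
  for d,h in ((.05,.03),(.05,.06)):
    u=proj("scene",p+d*D+[0,0,h]);print(D,d,h,((u-[180,150])*1.65-[140,100])*4)
a=cv2=None
E
```

```text
[0.05161972 0.07761034] [-0.88155837 -1.06135577  2.29287716  1.44383685 -1.12073294  2.66193749]
[ 0.966 -0.257  0.   ] 0.05 0.03 [317.91326586  36.67900498]
[ 0.966 -0.257  0.   ] 0.05 0.06 [325.26304984 -53.79143838]
[-0.966  0.257 -0.   ] 0.05 0.03 [498.66676337 347.78570578]
[-0.966  0.257 -0.   ] 0.05 0.06 [512.95952357 258.3022086 ]
[-0.257 -0.966  0.   ] 0.05 0.03 [601.17162908 129.75730114]
[-0.257 -0.966  0.   ] 0.05 0.06 [617.75319926  39.40950636]
[ 0.257  0.966 -0.   ] 0.05 0.03 [199.34972828 241.50539869]
[ 0.257  0.966 -0.   ] 0.05 0.06 [203.30624263 151.42711807]
```

Call:
{"op": "arm_command", "data": {
  "rows": [
    [2.5,0,0,0],
    [3.8,0,0,0],
    [4.5,0.1,0,0],
    [5.2,0.2,0,0],
    [5.2,0.2,0,0]
  ]
}}

```text
time_s: 7.65
position: [0.4818, 0.0549, 0.1374]
tool_rot: [-1.014, 1.321, 1.014]
ft_force: [-1.7, -0.1, 2.5]
width: 0.0001
```

```bash
python3 - <<'E'
from h import *
import cv2
from rig import snapshot,manip
st()
b=snapshot("top")[150:380,160:400];a=snapshot("scene")[150:380,180:420]
cv2.imwrite("pics/c6.png",cv2.resize(np.hstack([a,b]),None,fx=1.65,fy=1.65)[:,:,::-1])
E
```

```text
t 7.65 p [0.4818 0.0549 0.1374] F [-1.7 -0.1  2.5] w 0.0001
[[ 0.001 -0.966  0.259]
 [ 0.     0.259  0.966]
 [-1.    -0.001  0.   ]]
```

View pics/c6.png

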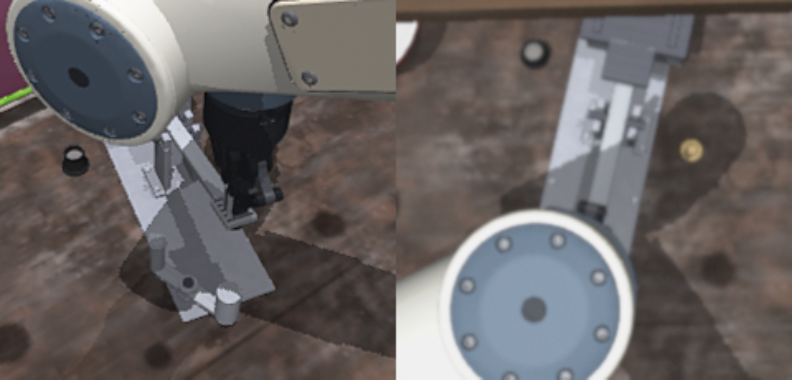

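Call:
{"op": "arm_command", "data": {
  "rows": [
    [1.5,0.2,0,0],
    [3,0.3,0,0],
    [4.5,0.3,0,0],
    [6,0.2,0,0],
    [7.2,0,0,0],
    [8.2,-0.2,0,0],
    [9,-0.4,0,0],
    [9,-0.4,0,0]
  ]
}}

```text
time_s: 8.75
position: [0.4853, 0.0535, 0.0466]
tool_rot: [-1.014, 1.323, 1.014]
ft_force: [-1.1, -0.5, 0.4]
width: -0.0002
```

```bash
python3 - <<'E'
from h import *
import cv2
from rig import snapshot,manip
st()
b=snapshot("top")[150:380,160:400];a=snapshot("scene")[150:380,180:420]
cv2.imwrite("pics/c7.png",cv2.resize(np.hstack([a,b]),None,fx=1.65,fy=1.65)[:,:,::-1])
E
```

```text
t 8.75 p [0.4853 0.0535 0.0466] F [-1.1 -0.5  0.4] w -0.0002
[[-0.001 -0.966  0.259]
 [-0.001  0.259  0.966]
 [-1.     0.001 -0.001]]
```

View pics/c7.png

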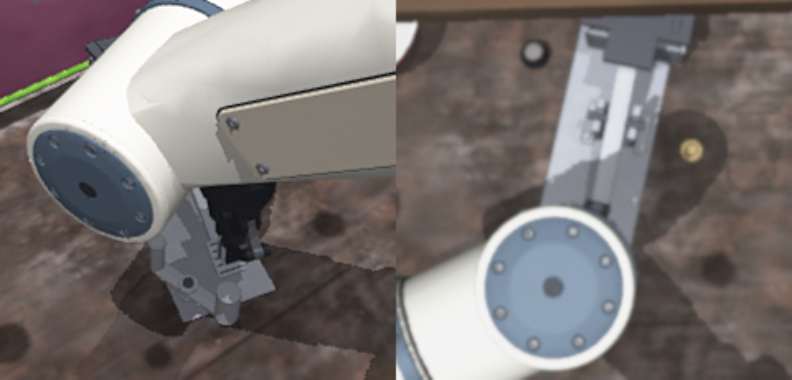

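Call:
{"op": "arm_command", "data": {
  "rows": [
    [0.5,0,0,0],
    [0.8,0,0,0],
    [0.8,0,0,0]
  ]
}}

```text
time_s: 9.22
position: [0.4862, 0.0539, 0.04]
tool_rot: [-1.015, 1.32, 1.013]
ft_force: [-0.9, 0.6, 6.4]
width: -0.0003
```

```bash
python3 - <<'E'
from h import *
st()
E
```

```text
t 9.22 p [0.4862 0.0539 0.04  ] F [-0.9  0.6  6.4] w -0.0003
[[ 0.002 -0.966  0.258]
 [ 0.     0.258  0.966]
 [-1.    -0.002  0.001]]
```

Call:
{"op": "arm_command", "data": {
  "rows": [
    [0.3,0,0,0],
    [0.5,0,0,0],
    [0.5,0,0,0]
  ]
}}

```text
time_s: 9.6
position: [0.487, 0.0538, 0.0386]
tool_rot: [-1.018, 1.317, 1.013]
ft_force: [-10.9, -0.1, 34.9]
width: 0.0002
```

```bash
python3 - <<'E'
from h import *
st()
E
```

```text
t 9.6 p [0.487  0.0538 0.0386] F [-10.9  -0.1  34.9] w 0.0002
[[ 0.005 -0.966  0.257]
 [-0.     0.257  0.966]
 [-1.    -0.004  0.001]]
```

Call:
{"op": "arm_command", "data": {
  "rows": [
    [-0.15,0.1,0,0],
    [-0.2,0.1,0,0],
    [-0.2,0.1,0,0],
    [-0.2,0.1,0,0]
  ]
}}

```text
time_s: 10.1
position: [0.4866, 0.054, 0.0391]
tool_rot: [-1.017, 1.317, 1.012]
ft_force: [-3.8, -2.9, 19.4]
width: -0.0002
```

```bash
python3 - <<'E'
from h import *
import cv2
from rig import snapshot,manip
st()
b=snapshot("top");a=snapshot("scene")
cv2.imwrite("pics/c8.png",cv2.resize(np.hstack([a[150:380,180:420],b[150:380,160:400]]),None,fx=1.65,fy=1.65)[:,:,::-1])
cv2.imwrite("pics/c8z.png",cv2.resize(b[150:270,220:380],None,fx=4,fy=4,interpolation=cv2.INTER_CUBIC)[:,:,::-1])
st()
E
```

```text
t 10.1 p [0.4866 0.054  0.0391] F [-3.8 -2.9 19.4] w -0.0002
[[ 0.005 -0.966  0.257]
 [-0.     0.257  0.966]
 [-1.    -0.005  0.001]]
t 10.2 p [0.4866 0.054  0.0391] F [-3.2 -2.  20.3] w 0.0001
[[ 0.005 -0.966  0.257]
 [-0.     0.257  0.966]
 [-1.    -0.005  0.001]]
```

View pics/c8.png

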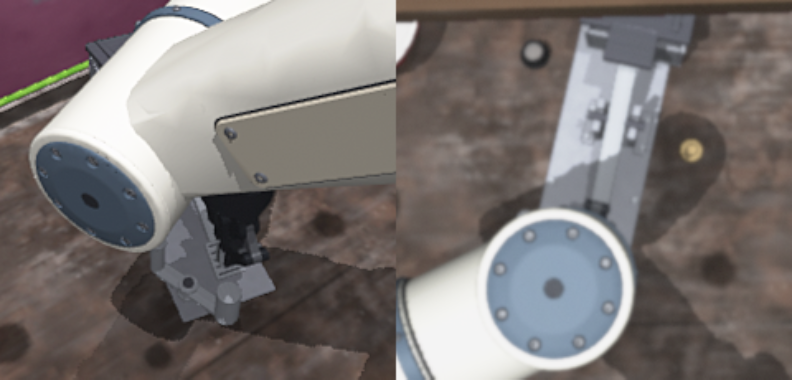

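View pics/c8z.png

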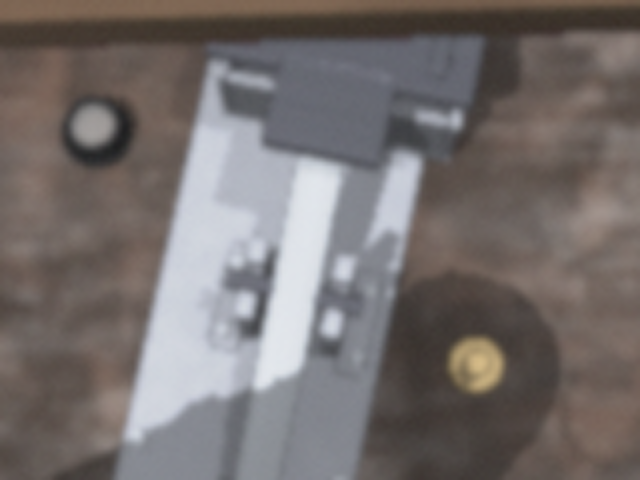

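```bash
python3 - <<'E'
from h import *
from rig import manip
print(manip.close_job()); st()
E
```

```text
the job is handed in; nothing more can be done
None
the job is handed in; nothing more can be done
```

I pushed the swing stop out from under the lever, then pressed the lever down to its foot with the closed fingertips. I handed the job in at 10.2 s while holding it there. The hand-in gave no verdict.

Last checks:
- **Stop:** it stands at about 1.0 rad. I measured that from the top picture before pressing, with the flap still shut, and did not measure it again afterwards. The later scene pictures still show it swung out.
- **Lever:** the fingertips were about 28 mm above the bench, the height given for fully down. They held with a steady push of about 20 N. It briefly reached 35 N when the foot met the plate, so I eased off.
- **Flap:** the top picture shows it standing open. I did not measure its angle directly. I took it as fully open because the lever was at the bottom.
- **Pin:** the lever sits between the fulcrum cheeks in the last top picture. I did not measure how far the pin is from its notches.
- **Small things:** the loupe and brass weight look unmoved in the top picture. The glass cup was hidden by the arm in the last pictures, and the arm never went near it.

One disagreement remained: my first fit of the stand's pose was off by 2 to 4 pixels. I used the peg and pad positions measured directly instead. The two cameras agreed on those to within about 1 mm for the peg and 5 mm for the pad.

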